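# Load the glaze-sample shaker, clamp it and start it

### The arm

A 6-joint arm with a two-finger parallel gripper is mounted at the origin on the work surface. World frame = base frame: x ahead of the robot, y to its left, z up, the work surface at z = 0. Lengths are in m, angles in rad, forces in N, time in s.
With the tool pointing down it reaches from about 0.275 to 0.875 m from the base axis. Payload 12.5 kg.
Tool frame: the origin (TCP) lies on the centre line of the jaws, within the pads' length; the fingertips stand r.finger_overhang ahead of it and the grasp point (between the pads) lies 3 mm ahead of it (r.finger_overhang is the distance from the TCP to the fingertips, in m); z points along the fingers, y is the line along which they close (so a half turn about z gives the same grasp; the last joint's range is limited). The gripper opens to 85 mm and grips with 20 to 120 N. Pads are 22 mm wide; open, the fingers measure 114 mm over their backs; the gripper's body (76 mm by 85 mm) begins 54 mm behind the grasp point. The pads swing forward as they close: fully open they stand 13 mm farther back than shut.
Start: joints at [1.114, 0.351, 1.652, -0, 1.139, -0.085], TCP at [0.2, 0.512, 0.253] pointing down, gripper open.
Joint ranges: [-2.75, 2.75], [-0.79, 2.1], [0.01, 2.65], [-1.57, 4.71], [0.07, 3.14], [-2.87, 2.87]. Speed limits (rad/s): [2.22, 2.22, 2.79, 3.14, 3.14, 3.14].

### API

Orientations are given as a unit quaternion [x, y, z, w].
In Python, from cell import r, optics gives the robot as it stands. The module is installed in compiled form; this text tells all that it offers. Calls block until the motion is done:
- r.move_to(position, orientation): joint-space move of the TCP to a pose.
- r.move_linear(position, rot=None, vel=0.15): straight line of the TCP; rot=None keeps the orientation; vel is the mean speed in m/s.
- r.set_joints(angles): joint-space move.
- r.set_gripper(opening, squeeze=None): opening from 0.0 (shut) to 1.0 (fully open); squeeze is the grip in N (None keeps the last); returns when the fingers have stopped.
- r.sleep(seconds).
- r.inverse_kinematics(position, orientation): joint angles nearest the present ones, or None.
- optics.get_image(name): name is "scene" or "top"; returns a dict with "pixels" (384x512x3 uint8, red, green, blue), "depth" (384x512 float32, m along the optical axis (not along the pixel's ray), 0 where there is no reading), "fx", "fy", "cx", "cy" (pixels), "D" ([k1, k2, p1, p2, k3] as OpenCV has them; the pictures are not rectified), "camera_from_world" (4x4, takes a point from world to camera coordinates). Camera axes: x right, y down, z forward; pixel columns grow to the right and rows downward; lengths in m; the calibration is good to about 2 mm. A picture is of the moment at which its call begins.
A pose or a line that the arm cannot do raises r.PlanningError and nothing moves.
- r.hand_in(): hands the job in; it is judged then, once.
Readings, each from a call of its own:
- r.current_t(): time.
- r.current_q(): joint angles.
- r.current_qvel(): joint speeds.
- r.current_effort(): joint torques, N m.
- r.current_tool_pos(): TCP position.
- r.current_ee_rot(): TCP orientation.
- r.current_contact_force(): force on the tool from outside, world axes, zero at the start.
- r.current_torque(): the same for the moment, N m.
- r.current_opening(): opening from 0.0 (shut) to 1.0 (fully open).
- r.current_finger_force(): force on a finger pad.
Only numpy, scipy, OpenCV 4.12 (cv2) and the standard library are available. Lean on these libraries where they do the work, as an engineer would, in place of code of your own. Each camera call takes 0.05 s, during which the arm holds its last target. There are 200 camera calls.

### The job

Stand every glaze sample bottle that is on the bench upright in the shaker's rack, one to a well and right down on the floor of its well. Then press the clamp lever down until its catch holds it by itself, and after that start the run: swing the timer lever right round to its stop, let go, and stay clear until it has run back to its rest. Leave the tea bowl, the brush pot and the bud vase where they are.

Things in the scene. Friction and masses are not known exactly. Their poses are not given: they have to be found in the camera images.
- shaker: Bench shaker, fixed: grey housing, x -110 to 110, y -220 to 233 mm, deck 68 mm above the bench. Origin under it on the bench; x points away from the robot, y to the robot's left. On the deck: the aluminium rack, 6 wells in a row along y at x = +30, y = -70 to +160 mm; the clamp lever on the robot's side of it (x = -75 mm); at the right end a black timer box, 95 x 90 mm, top 124 mm above the bench.
- well0 (a point): Centre of the floor of rack well 0 (the one nearest the timer), 75 mm above the bench. Wells are 42 x 42 mm inside, 46 mm apart, walls 45 mm high; any bottle may go in any well. Their far side is the jaw, which moves 6 mm to the robot as the clamp lever is pressed, leaving 36 mm.
- well1 (a point): Centre of the floor of rack well 1 (counted from the timer), 75 mm above the bench. Wells are 42 x 42 mm inside, 46 mm apart, walls 45 mm high; any bottle may go in any well. Their far side is the jaw, which moves 6 mm to the robot as the clamp lever is pressed, leaving 36 mm.
- well2 (a point): Centre of the floor of rack well 2 (counted from the timer), 75 mm above the bench. Wells are 42 x 42 mm inside, 46 mm apart, walls 45 mm high; any bottle may go in any well. Their far side is the jaw, which moves 6 mm to the robot as the clamp lever is pressed, leaving 36 mm.
- well3 (a point): Centre of the floor of rack well 3 (counted from the timer), 75 mm above the bench. Wells are 42 x 42 mm inside, 46 mm apart, walls 45 mm high; any bottle may go in any well. Their far side is the jaw, which moves 6 mm to the robot as the clamp lever is pressed, leaving 36 mm.
- well4 (a point): Centre of the floor of rack well 4 (counted from the timer), 75 mm above the bench. Wells are 42 x 42 mm inside, 46 mm apart, walls 45 mm high; any bottle may go in any well. Their far side is the jaw, which moves 6 mm to the robot as the clamp lever is pressed, leaving 36 mm.
- well5 (a point): Centre of the floor of rack well 5 (the farthest from the timer), 75 mm above the bench. Wells are 42 x 42 mm inside, 46 mm apart, walls 45 mm high; any bottle may go in any well. Their far side is the jaw, which moves 6 mm to the robot as the clamp lever is pressed, leaving 36 mm.
- bottle0: Glaze sample bottle: straight white cylinder, 34 mm diameter, 105 mm tall with its equally wide grey screw cap, about 90 g, nearly all in its lowest 30 mm (settled glaze). Origin at the centre of its underside, z axis up through the cap. Stands on the bench to the right of the shaker. None if absent at this start (4 to 6 of the six are there).
- bottle1: Glaze sample bottle: straight white cylinder, 34 mm diameter, 105 mm tall with its equally wide grey screw cap, about 90 g, nearly all in its lowest 30 mm (settled glaze). Origin at the centre of its underside, z axis up through the cap. Stands on the bench to the right of the shaker. None if absent at this start (4 to 6 of the six are there).
- bottle2: Glaze sample bottle: straight white cylinder, 34 mm diameter, 105 mm tall with its equally wide grey screw cap, about 90 g, nearly all in its lowest 30 mm (settled glaze). Origin at the centre of its underside, z axis up through the cap. Stands on the bench to the right of the shaker. None if absent at this start (4 to 6 of the six are there).
- bottle3: Glaze sample bottle: straight white cylinder, 34 mm diameter, 105 mm tall with its equally wide grey screw cap, about 90 g, nearly all in its lowest 30 mm (settled glaze). Origin at the centre of its underside, z axis up through the cap. Stands on the bench to the right of the shaker. None if absent at this start (4 to 6 of the six are there).
- bottle4: Glaze sample bottle: straight white cylinder, 34 mm diameter, 105 mm tall with its equally wide grey screw cap, about 90 g, nearly all in its lowest 30 mm (settled glaze). Origin at the centre of its underside, z axis up through the cap. Stands on the bench to the right of the shaker. None if absent at this start (4 to 6 of the six are there).
- bottle5: Glaze sample bottle: straight white cylinder, 34 mm diameter, 105 mm tall with its equally wide grey screw cap, about 90 g, nearly all in its lowest 30 mm (settled glaze). Origin at the centre of its underside, z axis up through the cap. Stands on the bench to the right of the shaker. None if absent at this start (4 to 6 of the six are there).
- clamp_lever (a joint): Angle (rad) of the clamp lever: steel, black rubber grip, hinged at its left end, pointing to the shaker's -y. 0 = sprung up 50 degrees above level, 0.87 = level, 0.96 = lower stop. Its spring gives 3 N at the grip when up, 6 N when level; passing the catch (0.68 to 0.84) takes 11 N. Pressed to 0.88 or more and let go it rests at 0.87, held by the catch; let go before, it springs back up.
- clamp_hinge (a point): Hinge axis of the clamp lever (it runs along the shaker's x), at shaker x = -75, y = +212, z = 135 mm.
- clamp_grip (a point): Middle of the upper face of the clamp lever's rubber grip, the place to press; the grip is 32 mm wide and 74 mm long. With the lever level it lies 147 mm from the hinge along the shaker's -y and 10 mm above it.
- start_lever (a joint): Angle (rad) of the timer lever on the timer box, about a vertical axis, counter-clockwise from above. 0 = at rest, pointing along the shaker's -x (to the robot); 1.57 = at its stop, along the shaker's -y. Sprung and damped: about 5 N at the knob to swing it at 0.8 rad/s, 3 N to hold it at the stop. Released at the stop it runs back to 0 by itself in about 3 s.
- start_knob (a point): Centre of the top of the timer lever's upright round black knob: 20 mm diameter, 36 mm tall, 62 mm from the lever's axis, its top 166 mm above the bench. The flat lever bar under it has its top 137 mm above the bench.
- start_axis (a point): A point on the vertical axis of the timer lever, at shaker x = +15, y = -170 mm.
- tea_bowl: Bystander: small grey-brown tea bowl, 104 mm across, 70 mm tall, on the bench beyond the work. Origin under its foot.
- brush_pot: Bystander: brown clay pot 76 mm across and 100 mm tall with brushes standing in it, beyond the shaker. Origin under its foot.
- bud_vase: Bystander: small grey-green bud vase, 64 mm across, 120 mm tall, beyond the shaker. Origin under its foot.
Mind the look-alikes: they are no part of the job. Leave any purple look-alike of the bottle2 alone. What is shaped like the bottle4 but blue is not meant.

How it is judged:
On the way, in this order (a step that is already met when the one before it is completed fails the run):
1. every bottle present stands in a well of the rack, with the clamp lever not yet pressed down (x of bottle0 in the frame of shaker between 0.015 and 0.045 m and y of bottle0 in the frame of shaker between -0.085 and 0.175 m and z of bottle0 in the frame of shaker between 0.068 and 0.084 m and angle between each of bottle0, bottle1, bottle2, bottle3, bottle4, bottle5's own z axis and vertical below 0.25 rad and x of bottle1 in the frame of shaker between 0.015 and 0.045 m and y of bottle1 in the frame of shaker between -0.085 and 0.175 m and z of bottle1 in the frame of shaker between 0.068 and 0.084 m and x of bottle2 in the frame of shaker between 0.015 and 0.045 m and y of bottle2 in the frame of shaker between -0.085 and 0.175 m and z of bottle2 in the frame of shaker between 0.068 and 0.084 m and x of bottle3 in the frame of shaker between 0.015 and 0.045 m and y of bottle3 in the frame of shaker between -0.085 and 0.175 m and z of bottle3 in the frame of shaker between 0.068 and 0.084 m and x of bottle4 in the frame of shaker between 0.015 and 0.045 m and y of bottle4 in the frame of shaker between -0.085 and 0.175 m and z of bottle4 in the frame of shaker between 0.068 and 0.084 m and x of bottle5 in the frame of shaker between 0.015 and 0.045 m and y of bottle5 in the frame of shaker between -0.085 and 0.175 m and z of bottle5 in the frame of shaker between 0.068 and 0.084 m and value of joint clamp_lever below 0.8 rad), for 0.2 s.
2. the clamp lever is down and held by its catch (value of joint clamp_lever between 0.84 and 0.895 rad), for 0.3 s.
3. the timer lever is swung to its stop (value of joint start_lever above 1.5 rad), for 0.1 s.
4. the timer lever has run back to rest (value of joint start_lever below 0.1 rad), for 0.2 s.
At the end, for the whole second after the job is handed in: Every bottle present stands in the rack, its foot within 8 mm of the well floor and less than 14 degrees from upright, at rest; the clamp lever rests on its catch (0.84 to 0.895 rad) and the timer lever is back at rest (below 0.1 rad) (all of step 2 and x of bottle0 in the frame of shaker between 0.015 and 0.045 m and y of bottle0 in the frame of shaker between -0.085 and 0.175 m and z of bottle0 in the frame of shaker between 0.068 and 0.084 m and angle between each of bottle0, bottle1, bottle2, bottle3, bottle4, bottle5's own z axis and vertical below 0.25 rad and linear speed of each of bottle0, bottle1, bottle2, bottle3, bottle4, bottle5 below 0.03 m/s and x of bottle1 in the frame of shaker between 0.015 and 0.045 m and y of bottle1 in the frame of shaker between -0.085 and 0.175 m and z of bottle1 in the frame of shaker between 0.068 and 0.084 m and x of bottle2 in the frame of shaker between 0.015 and 0.045 m and y of bottle2 in the frame of shaker between -0.085 and 0.175 m and z of bottle2 in the frame of shaker between 0.068 and 0.084 m and x of bottle3 in the frame of shaker between 0.015 and 0.045 m and y of bottle3 in the frame of shaker between -0.085 and 0.175 m and z of bottle3 in the frame of shaker between 0.068 and 0.084 m and x of bottle4 in the frame of shaker between 0.015 and 0.045 m and y of bottle4 in the frame of shaker between -0.085 and 0.175 m and z of bottle4 in the frame of shaker between 0.068 and 0.084 m and x of bottle5 in the frame of shaker between 0.015 and 0.045 m and y of bottle5 in the frame of shaker between -0.085 and 0.175 m and z of bottle5 in the frame of shaker between 0.068 and 0.084 m and value of joint start_lever below 0.1 rad); the robot touches nothing.
It fails at once if the tea bowl is shifted more than 25 mm (distance of tea_bowl from where it was at the start of the episode above 0.025 m).
It fails at once if the brush pot is shifted more than 25 mm (distance of brush_pot from where it was at the start of the episode above 0.025 m).
It fails at once if the bud vase is shifted more than 25 mm (distance of bud_vase from where it was at the start of the episode above 0.025 m).
Of bottle0, bottle1, bottle2, bottle3, bottle4, bottle5 only 4 to 6 are there at a start; the rules pass over those that are not, and their reading is None.
At some moment in a run one of bottle0, bottle1, bottle2, bottle3, bottle4, bottle5 may be knocked a few centimetres aside while the robot is not near it.
It also fails if it takes over 208 s, if anything falls off the work surface, if the arm or the gripper's body presses on something with over 40 N, if the wrist force passes 120 N, or if a joint passes its speed limit or range.

## Working session

There is one attempt and no reset: what is moved stays moved. The work goes in short steps, each a Python script; the robot and the scene stay as the last script left them, time stands still between calls to the robot, and variables do not carry over. Pictures are saved under pics/ and viewed, at most 14 in all, crops included, and the job is handed in when it is done.

```bash
mkdir -p pics
python3 - <<'E'
from cell import r, optics
import cv2,numpy as np
for n in("scene","top"):
    i=optics.get_image(n); cv2.imwrite(f"pics/{n}0.png",cv2.resize(i["pixels"][:,:,::-1],None,fx=1.5,fy=1.5))
    np.savez(f"{n}0.npz",**i)
    print(n,i["fx"],i["fy"],i["cx"],i["cy"],i["D"],np.round(i["camera_from_world"],3).tolist())
print(r.finger_overhang,r.current_ee_rot(),r.current_t())
E
```

```text
scene 406.82572698971745 406.82572698971745 253.79911574258313 189.43536356752185 [-0.03480952  0.          0.          0.          0.        ] [[0.52, 0.854, 0.01, -0.328], [0.671, -0.401, -0.623, -0.286], [-0.528, 0.331, -0.782, 1.563], [0.0, 0.0, 0.0, 1.0]]
top 432.99563269539743 432.99563269539743 255.04064676741828 200.4108437626367 [0.02843767 0.         0.         0.         0.        ] [[-0.013, -1.0, 0.003, 0.015], [-0.997, 0.013, -0.073, 0.609], [0.073, -0.004, -0.997, 1.594], [0.0, 0.0, 0.0, 1.0]]
0.022 [ 1.84806259e-01  9.82774832e-01 -5.07443803e-04 -1.38126014e-04] 0.1
```

View pics/scene0.png

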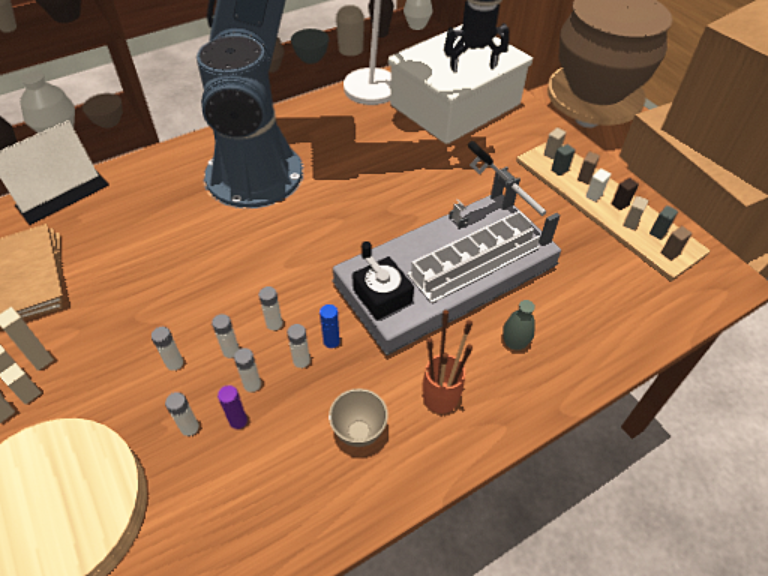

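View pics/top0.png

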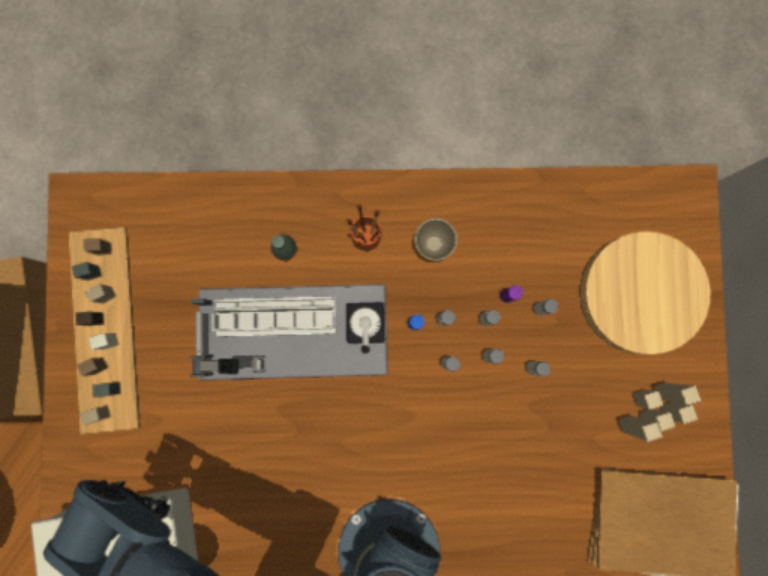

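The white bottles with grey caps are at these top-view pixels (1.5x scale): (447,317), (490,317), (547,307), (451,363), (494,355) and (540,368). The look-alikes to leave are blue at (416,322) and purple at (514,293). Other things that could be mistaken for bottles are the glaze tiles at the far left and the small blocks at the far right. The white-with-grey-cap ones match the description. I'll measure them now and check a close crop.

```bash
cat > h.py <<'E'
from cell import r, optics
import cv2, numpy as np
from scipy.spatial.transform import Rotation as R
def cloud(i):
    K=np.array([[i["fx"],0,i["cx"]],[0,i["fy"],i["cy"]],[0,0,1]]); d=i["depth"]
    v,u=np.mgrid[:384,:512]
    n=cv2.undistortPoints(np.stack([u,v],-1).reshape(-1,1,2).astype(np.float64),K,np.array(i["D"],float)).reshape(384,512,2)
    c=np.dstack([n*d[...,None],d]); T=np.array(i["camera_from_world"])
    p=(c-T[:3,3])@T[:3,:3]; p[d<=0]=np.nan
    return p
def bottles(i, zr=(0.095,0.118), yr=(-0.65,-0.08), xr=(0.25,0.85)):
    """tops of standing cylinders: [x,y,ztop,npix,saturation,u,v]"""
    p=cloud(i); X,Y,Z=p[...,0],p[...,1],p[...,2]
    m=((Z>zr[0])&(Z<zr[1])&(X>xr[0])&(X<xr[1])&(Y>yr[0])&(Y<yr[1])).astype(np.uint8)
    n,l=cv2.connectedComponents(m); out=[]
    for k in range(1,n):
        s=l==k
        if s.sum()<25: continue
        (cx,cy),rad=cv2.minEnclosingCircle(p[s][:,:2].astype(np.float32))
        c=np.median(i["pixels"][s].astype(int),0); v,u=np.nonzero(s)
        out.append([*np.round([cx,cy,np.nanmedian(p[s][:,2]),rad],4),s.sum(),c.max()-c.min(),int(u.mean()),int(v.mean())])
    return out
E
python3 - <<'E'
from h import *
t=dict(np.load("top0.npz")); s=dict(np.load("scene0.npz"))
for i in (t,s):
    for b in bottles(i): print(*b)
    p=cloud(i).reshape(-1,3); q=p[(p[:,0]>.3)&(p[:,0]<.75)&(p[:,1]>-.12)&(p[:,1]<.5)]
    for lo,hi in((.06,.075),(.112,.117),(.117,.123),(.122,.127)):
        w=q[(q[:,2]>lo)&(q[:,2]<hi)][:,:2].astype(np.float32); print(lo,len(w),cv2.minAreaRect(w) if len(w) else "", np.median(w,0))
    tb=p[(p[:,0]>.3)&(p[:,0]<.45)&(abs(p[:,1]+.2)<.1)];print("table z",np.nanmedian(tb[:,2]))
a=t["pixels"][180:260,120:390,::-1]; b=s["pixels"][130:290,90:390,::-1]
cv2.imwrite("pics/c1.png",cv2.resize(a,(780,231),interpolation=2)); cv2.imwrite("pics/c2.png",cv2.resize(b,(780,416),interpolation=2))
E
```

```text
0.6203 -0.3056 0.1051 0.0172 76 83.5 343 194
0.5861 -0.3881 0.1049 0.0185 80 11.0 366 203
0.5636 -0.1456 0.1049 0.0173 76 10.5 298 211
0.5621 -0.2517 0.1048 0.0172 76 10.0 328 211
0.4699 -0.2567 0.1048 0.0174 76 10.0 330 237
0.4531 -0.1541 0.1047 0.0179 74 11.0 301 242
0.4394 -0.3646 0.1051 0.0181 80 11.0 361 245
0.3153 -0.6431 0.1003 0.02 60 65.5 441 280
0.3001 -0.5908 0.108 0.0231 39 26.0 426 284
0.06 4857 ((0.5876296758651733, 0.16736167669296265), (0.3234114348888397, 0.5728477835655212), 0.5811371803283691) [0.5105829  0.21829815]
0.112 152 ((0.5453440546989441, 0.19002090394496918), (0.44749343395233154, 0.2740536630153656), 57.499664306640625) [0.5876621  0.24876183]
0.117 408 ((0.609920859336853, 0.228395015001297), (0.28616979718208313, 0.4327627718448639), 10.937789916992188) [0.55426115 0.09091207]
0.122 402 ((0.607937216758728, 0.23057250678539276), (0.2835771441459656, 0.4322114586830139), 10.795255661010742) [0.55434793 0.06827964]
table z 0.00024974434096842926
0.4558 -0.1549 0.1034 0.0179 103 3.0 177 195
0.5557 -0.0812 0.1043 0.0135 33 167.0 215 209
0.4735 -0.2562 0.1
[... 186 characters left out ...]
81 115 5.0 162 237
0.6224 -0.3055 0.1035 0.0184 144 120.5 152 263
0.5892 -0.389 0.1042 0.0183 139 5.0 116 267
0.06 3992 ((0.5877906084060669, 0.16658952832221985), (0.3221399486064911, 0.5726598501205444), 0.5184817314147949) [0.554681   0.19088013]
0.112 307 ((0.6049901247024536, 0.23479527235031128), (0.2768375873565674, 0.4467199146747589), 12.38472843170166) [0.5729508  0.26252908]
0.117 526 ((0.6099319458007812, 0.23164419829845428), (0.2878001630306244, 0.44007977843284607), 11.496623039245605) [0.557471   0.12691021]
0.122 510 ((0.6099047660827637, 0.23153556883335114), (0.2853798270225525, 0.4389197528362274), 12.443655967712402) [0.5626803  0.04661257]
table z -0.0003446713728755397
```

View pics/c2.png

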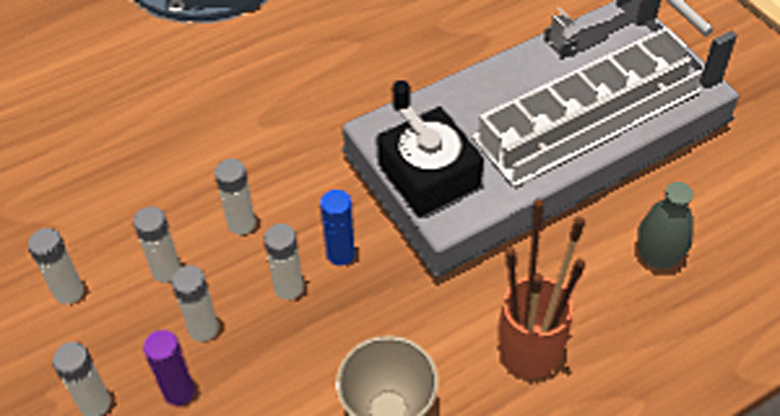

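View pics/c1.png

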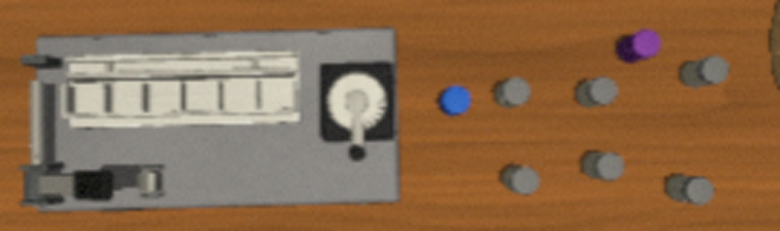

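Both crops show six white bottles with grey caps, plus one blue and one purple look-alike. The lever is up, the rack is empty, and the timer knob points at the robot. Next I need the shaker pose.

Run:
```python
from h import *
from scipy.optimize import minimize
for n in("top","scene"):
    i=dict(np.load(n+"0.npz")); p=cloud(i); Z=p[...,2]
    m=((Z>.062)&(Z<.074)&(p[...,0]>.4)&(p[...,0]<.72)&(p[...,1]>-.12)&(p[...,1]<.45)).astype(np.uint8)
    k,l,st,_=cv2.connectedComponentsWithStats(m); j=1+np.argmax(st[1:,4]); 
    rc=cv2.minAreaRect(p[l==j][:,:2].astype(np.float32)); print(n,rc)
    a=np.radians(rc[2]); a=(a+np.pi/4)%(np.pi/2)-np.pi/4
    c=np.array(rc[0]); Rz=np.array([[np.cos(a),-np.sin(a)],[np.sin(a),np.cos(a)]])
    o=c-Rz@[0,.0065]; print("origin",o,"yaw",np.degrees(a))
    q=p.reshape(-1,3); L=(q[:,:2]-o)@Rz; z=q[:,2]
    # inside-well floors
    s=(L[:,0]>.0)&(L[:,0]<.06)&(L[:,1]>-.11)&(L[:,1]<.2)
    w=s&(z>.114)&(z<.125); f=s&(z>.07)&(z<.08)
    print("wall pts",w.sum()," x hist",np.histogram(L[w,0],np.arange(0,.062,.003)))
    print("y ext wall",np.percentile(L[w,1],[0,1,99,100]))
    # fit partitions: y shift minimizing dist of wall points (x 12..48) to partition planes
    mid=w&(L[:,0]>.014)&(L[:,0]<.046); ys=L[mid,1]; parts=-.093+.046*np.arange(7)
    print("partition n",mid.sum(),"resid",np.round([np.median(ys[abs(ys-b)<.012]-b) if (abs(ys-b)<.012).any() else np.nan for b in parts],4))
    near=w&(L[:,0]<.014); print("near wall x",np.percentile(L[near,0],[5,50,95]), "by y", [round(float(np.median(L[near&(abs(L[:,1]-b)<.03),0])),4) for b in(-.07,.02,.11)])
    k=(z>.15)&(z<.175)&(L[:,1]>-.25)&(L[:,1]<-.1)&(abs(L[:,0])<.1); print("knob",k.sum(),np.median(L[k],0) , cv2.minEnclosingCircle(L[k].astype(np.float32)) if k.any() else '')
    k=(z>.16)&(L[:,1]>0)&(L[:,1]<.23)&(abs(L[:,0]+.075)<.04); print("lever",k.sum(),np.median(np.c_[L,z][k],0),np.nanmax(z[k]))
    print("floor",f.sum(),np.median(z[f]) if f.any() else '')
```

```text
top ((0.5352578163146973, 0.22394445538520813), (0.21949973702430725, 0.44910547137260437), 0.6727778911590576)
origin [0.53533414 0.2174449 ] yaw 0.6727778911590603
wall pts 258  x hist (array([ 0, 31, 59, 10,  9, 10,  9,  6,  8,  6, 10,  9,  9,  7,  8,  0,  3,
       31, 21, 12]), array([0.   , 0.003, 0.006, 0.009, 0.012, 0.015, 0.018, 0.021, 0.024,
       0.027, 0.03 , 0.033, 0.036, 0.039, 0.042, 0.045, 0.048, 0.051,
       0.054, 0.057, 0.06 ]))
y ext wall [-0.09393758 -0.09359456  0.18852752  0.18914628]
partition n 83 resid [0.0026 0.0021 0.0014 0.0048 0.0033 0.003  0.0035]
near wall x [0.00482049 0.00721479 0.01256653] by y [0.0067, 0.0078, 0.0074]
knob 28 [-0.04661055 -0.16991349] ((-0.04665138199925423, -0.16902600228786469), 0.009573780000209808)
lever 202 [-0.07529888  0.13254432  0.24927232] 0.2845217977219416
floor 715 0.07532944008473183
scene ((0.5377848744392395, 0.22342605888843536), (0.22224146127700806, 0.45185208320617676), 0.720430314540863)
origin [0.5378666  0.21692657] yaw 0.7204303145408614
wall pts 322  x hist (array([ 8, 48, 82, 26, 15, 11, 15, 10, 12, 11, 13, 12, 11, 19, 16,  1,  0,
        3,  3,  6]), array([0.   , 0.003, 0.006, 0.009, 0.012, 0.015, 0.018, 0.021, 0.024,
       0.027, 0.03 , 0.033, 0.036, 0.039, 0.042, 0.045, 0.048, 0.051,
       0.054, 0.057, 0.06 ]))
y ext wall [-0.09421652 -0.09375311  0.18744702  0.18920703]
partition n 137 resid [0.001  0.0004 0.0009 0.0005 0.0014 0.0004 0.001 ]
near wall x [0.00326508 0.0069877  0.01191613] by y [0.0071, 0.0073, 0.007]
knob 42 [-0.04504071 -0.17011865] ((-0.047223955392837524, -0.16986553370952606), 0.009415348060429096)
lever 204 [-0.06517837  0.11793735  0.23154287] 0.2805668738869412
floor 252 0.07527786829760165
```

```bash
cat >> h.py <<'E'
O=np.array([0.5366,0.2182]); YAW=np.radians(0.7)
def W(x,y,z):  # shaker -> world
    c,s=np.cos(YAW),np.sin(YAW); return np.array([O[0]+c*x-s*y,O[1]+s*x+c*y,z])
def rot(yaw,flip=False):  # tool down, closing line (tool y) at world yaw from x
    c,s=np.cos(yaw),np.sin(yaw); k=-1 if flip else 1
    return R.from_matrix(np.array([[-s*k,c*k,0],[c*k,s*k,0],[0,0,-1]])).as_quat()
wells=[-.07+.046*k for k in range(6)]
E
python3 - <<'E'
from h import *
A=[];bz=[];br=[]
for x in(.35,.5,.65):
  for z in(.15,.3,.4):
    for tilt in(0,.3,-.3):
      q=r.inverse_kinematics([x,0,z],(R.from_rotvec([0,tilt,0])*R.from_quat(rot(0))).as_quat())
      if q is None: continue
      q=np.array(q)
      if abs(np.sin(q[3]))>.02: continue
      a,b=q[1],q[1]+q[2]; c=b+q[4]*np.sign(np.cos(q[3]))
      A+=[[np.sin(a),np.sin(b),np.sin(c),np.cos(b),1,0],[np.cos(a),np.cos(b),np.cos(c),-np.sin(b),0,1]]; br+=[x,z]
s=np.linalg.lstsq(np.array(A),np.array(br),rcond=None); print(len(br),s[0].round(4),s[1],s[2])
for f in(False,True):
  for nm,p in [("w0",W(.03,-.07,.153)),("w4",W(.03,.114,.153)),("w5",W(.03,.16,.153)),("w5h",W(.03,.16,.29)),("b",[.588,-.3885,.08]),("b",[.563,-.146,.08]),("b",[.44,-.364,.08])]:
    q=r.inverse_kinematics(p,rot(YAW,f)); print(f,nm,None if q is None else np.round(q,2))
E
```

```text
22 [0.4853 0.4374 0.2429 0.0399 0.0029 0.2596] [5.65931512e-07] 6
False w0 [ 0.18  0.53  1.64 -0.    0.97  0.16]
False w4 [ 0.46  0.65  1.44 -0.    1.05  0.45]
False w5 [ 0.52  0.69  1.37 -0.    1.09  0.51]
False w5h [ 0.52  0.56  1.23 -0.    1.35  0.51]
False b [-0.65  0.82  1.32 -0.    1.   -0.66]
False b [-0.33  0.63  1.69 -0.    0.82 -0.35]
False b [-0.77  0.62  1.72 -0.    0.8  -0.78]
True w0 None
True w4 [ 0.46  0.65  1.44 -0.    1.05 -2.69]
True w5 [ 0.52  0.69  1.37 -0.    1.09 -2.63]
True w5h [ 0.52  0.56  1.23 -0.    1.35 -2.63]
True b [-0.65  0.82  1.32 -0.    1.    2.48]
True b [-0.33  0.63  1.69 -0.    0.82  2.8 ]
True b [-0.77  0.62  1.72 -0.    0.8   2.36]
```

```bash
cat >> h.py <<'E'
Q=rot(YAW)
def find(both=True):
    a=[[*b[:2]] for b in bottles(optics.get_image("top"),yr=(-.62,-.045),xr=(.3,.8)) if b[5]<20 and b[3]<.024]
    s=[[*b[:2]] for b in bottles(optics.get_image("scene"),yr=(-.62,-.045),xr=(.3,.8)) if b[5]<20 and b[3]<.024 and b[4]>50]
    out=[]
    for p in a:
        m=[q for q in s if np.hypot(*np.subtract(p,q))<.02]
        out.append(np.mean([p]+m,0))
    for q in s:
        if all(np.hypot(*np.subtract(p,q))>=.02 for p in a): out.append(np.array(q)-[.0013,0])
    return sorted(out,key=lambda p:-p[1])
def up(z,vel=.3):
    p=np.array(r.current_tool_pos()); r.move_linear([p[0],p[1],z],vel=vel)
def pick(b):
    r.set_gripper(.75,40)
    r.move_linear([b[0],b[1],.25],Q,vel=.35) if r.current_tool_pos()[1]<.45 and abs(r.current_q()[5]-r.current_q()[0])<.1 else r.move_to([b[0],b[1],.25],Q)
    r.move_linear([b[0],b[1],.14],vel=.25); r.move_linear([b[0],b[1],.078],vel=.12)
    r.set_gripper(0,40); o=r.current_opening(); up(.285,.25)
    print("pick",np.round(b,4),"open",round(o,3),round(r.current_opening(),3),"t",round(r.current_t(),1)); return r.current_opening()>.3
def place(k):
    p=W(.03,wells[k],0); r.move_linear([p[0],p[1],.285],Q,vel=.3)
    r.move_linear([p[0],p[1],.205],vel=.2); f0=np.array(r.current_contact_force())
    for z in(.190,.175,.160,.155):
        r.move_linear([p[0],p[1],z],vel=.08); d=np.array(r.current_contact_force())-f0
        if np.abs(d).max()>8: print("force at",z,d.round(1)); return False
    r.set_gripper(.75); up(.285,.3); print("placed",k,"df",d.round(1),"t",round(r.current_t(),1)); return True
E
python3 - <<'E'
from h import *
bs=find(); print(len(bs),np.round(bs,4).tolist())
p=r.current_tool_pos(); r.move_to([.35,0,.3],Q)
bs=find(); print(len(bs),np.round(bs,4).tolist(),r.current_t())
if pick(bs[0]): print(place(5))
i=optics.get_image("scene"); cv2.imwrite("pics/p1.png",cv2.resize(i["pixels"][100:260,80:400,::-1],(800,400),interpolation=2))
E
```

```text
6 [[0.5641, -0.1462], [0.4544, -0.1549], [0.5636, -0.2518], [0.4712, -0.2569], [0.4406, -0.3647], [0.5863, -0.3886]]
6 [[0.5639, -0.1466], [0.4542, -0.1533], [0.5634, -0.2517], [0.4716, -0.2572], [0.4409, -0.3652], [0.5872, -0.3885]] 2.2333
pick [ 0.5639 -0.1466] open 0.386 0.385 t 6.1
placed 5 df [ 1.2 -0.2 -0.9] t 10.8
True
```

View pics/p1.png

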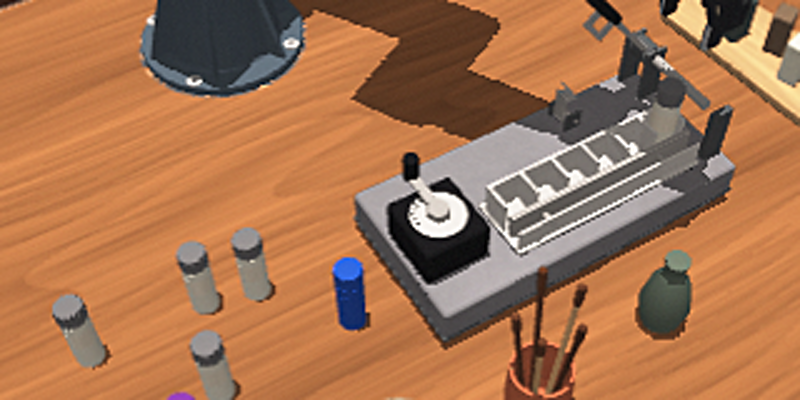

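The first bottle stands in well 5 (crop pixel 668,105). The other five are still upright, though two now look closer together, at (197,275) and (252,262). I'll measure again.

Run:
```python
from h import *
bs=find(); print(len(bs),np.round(bs,4).tolist())
for b in bottles(optics.get_image("top"),zr=(.16,.2),yr=(.1,.45),xr=(.5,.62)): print(*b, W(.03,.16,0))
```

```text
5 [[0.4548, -0.1552], [0.4408, -0.2174], [0.5636, -0.2518], [0.4408, -0.3651], [0.5877, -0.3893]]
0.5638 0.3771 0.1782 0.0173 46 3.0 146 211 [0.56464304 0.37855457 0.        ]
```

Run:
```python
from h import *
for k in(4,3,2,1,0):
    bs=find(); print(len(bs),np.round(bs[0],4).tolist())
    if not bs or not pick(bs[0]) or not place(k): print("STOP"); break
print("left",find())
for b in bottles(optics.get_image("top"),zr=(.16,.2),yr=(.1,.45),xr=(.5,.62)): print(*b)
i=optics.get_image("scene"); cv2.imwrite("pics/p2.png",cv2.resize(i["pixels"][100:260,80:400,::-1],(800,400),interpolation=2))
```

```text
5 [0.4538, -0.1548]
pick [ 0.4538 -0.1548] open 0.385 0.389 t 15.6
placed 4 df [ 0.1  0.1 -0.4] t 20.2
4 [0.4389, -0.2177]
pick [ 0.4389 -0.2177] open 0.387 0.386 t 24.9
placed 3 df [ 0.2 -0.7 -0. ] t 29.6
3 [0.564, -0.2514]
pick [ 0.564  -0.2514] open 0.387 0.387 t 34.2
placed 2 df [-0.1 -0.3 -0.2] t 38.8
2 [0.4416, -0.3658]
pick [ 0.4416 -0.3658] open 0.389 0.389 t 43.6
placed 1 df [-0.3 -0.1 -0.7] t 48.5
1 [0.5876, -0.3894]
pick [ 0.5876 -0.3894] open 0.39 0.385 t 53.2
placed 0 df [-0.2 -1.3 -0.1] t 58.0
left []
0.5628 0.3811 0.1805 0.0176 94 7.0 144 212
0.5638 0.3345 0.1797 0.0174 90 7.5 158 211
0.5658 0.2904 0.181 0.0172 57 9.0 170 211
```

View pics/p2.png

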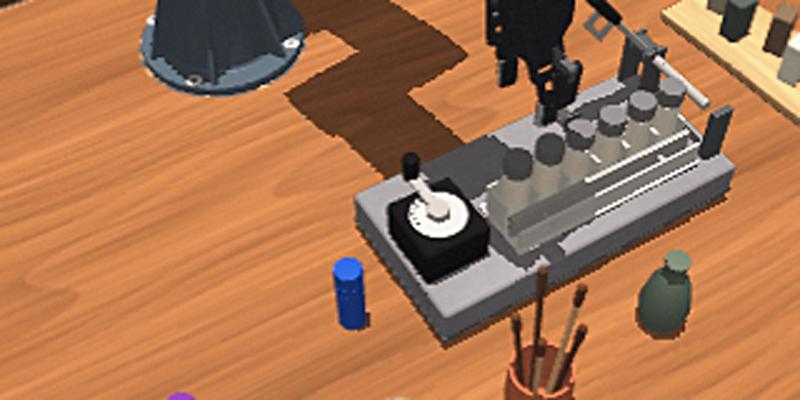

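All six bottles are in the rack with their tops at about 0.180 m, so they are on the well floors. Nothing white is left on the bench, and the lever is still up. Next I press the clamp lever along its arc.

Run:
```python
from h import *
up(.38); r.set_gripper(0,40)
def tip(phi,dz=0): 
    return W(-.075,.212-.147*np.cos(phi)+.010*np.sin(phi), .135+.147*np.sin(phi)+.010*np.cos(phi)+.022+dz)
r.move_linear(tip(.873,.06),Q,vel=.25)
f0=np.array(r.current_contact_force())
for phi in[.873,.7,.55,.4,.28,.18,.1,.04,0,-.03,-.055]:
    r.move_linear(tip(phi),vel=.1); f=np.array(r.current_contact_force())-f0; print(phi,f.round(1))
    if f[2]>45: break
r.sleep(.2); print((np.array(r.current_contact_force())-f0).round(1), np.array(r.current_tool_pos()).round(4))
up(.30,.15); r.sleep(.3)
r.move_linear(W(-.15,-.16,.30),vel=.25)
i=optics.get_image("scene"); cv2.imwrite("pics/p3.png",cv2.resize(i["pixels"][100:260,150:400,::-1],(800,512),interpolation=2))
p=cloud(i).reshape(-1,3); q=p[(abs(p[:,0]-.46)<.04)&(p[:,1]>.2)&(p[:,1]<.45)]; print("lever top z",np.nanpercentile(q[:,2],[90,99,100]),r.current_t())
```

```text
0.873 [-0.2  3.7  1.1]
0.7 [-1.6  2.4  3. ]
0.55 [-1.2  2.9  3.6]
0.4 [-2.   3.5  4.3]
0.28 [-1.7  2.4  5.6]
0.18 [-0.   4.6  4.6]
0.1 [0.5 3.5 7.1]
0.04 [-0.4  0.7 -0.6]
0 [-1.   0.2  6.9]
-0.03 [-0.3 -0.6  8.4]
-0.055 [-0.8  0.7  8. ]
[-0.3 -0.2  7.5] [0.461  0.282  0.1595]
lever top z [0.14590895 0.15154417 0.15488635] 66.85
```

View pics/p3.png

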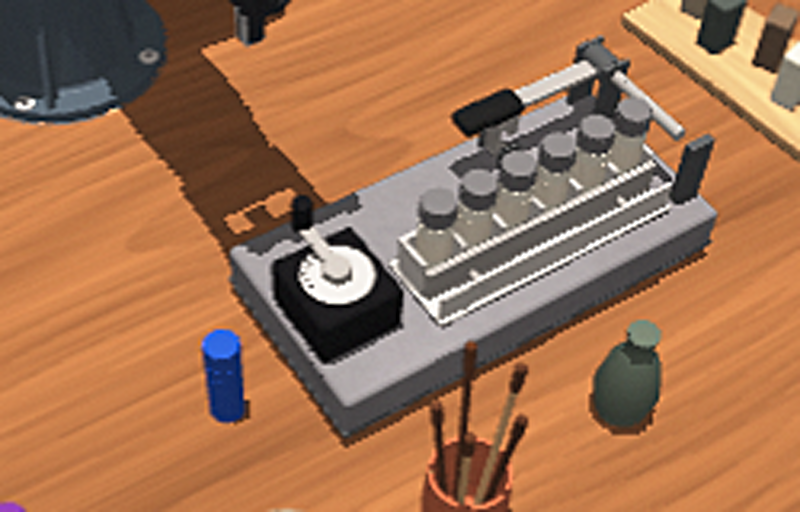

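The clamp lever is level and latched (crop pixel 490,110, grip top z about 0.146), and the six bottles are upright. Next is the timer lever: I push the knob round with the closed fingers.

Run:
```python
from h import *
def pose(th,back,z):
    t=np.array([np.sin(th),-np.cos(th)]); k=np.array([.015,-.170])+.062*np.array([-np.cos(th),-np.sin(th)])-t*back
    return W(k[0],k[1],z), rot(YAW+th), np.array([*(W(*t,0)-W(0,0,0))[:2],0])
B=.021
p,q,_=pose(0,B+.01,.25); r.move_linear(p,q,vel=.25)
p,q,_=pose(0,B+.01,.166); r.move_linear(p,q,vel=.1)
f0=np.array(r.current_contact_force()); ft=0
for th in [*np.arange(0,1.45,.15),1.45,1.5,1.53,1.56,1.59,1.62,1.65,1.68,1.71,1.74,1.77]:
    p,q,t=pose(th,B,.166); r.move_linear(p,q,vel=.04)
    f=np.array(r.current_contact_force())-f0; ft=-f@t; print(round(th,2),"tang",round(ft,1),f.round(1))
    if abs(f).max()>18: break
r.sleep(.3)
i=optics.get_image("scene"); cv2.imwrite("pics/p4.png",cv2.resize(i["pixels"][130:230,180:320,::-1],(784,560),interpolation=2))
c=cloud(i).reshape(-1,3); L=(c[:,:2]-O)@np.array([[np.cos(YAW),-np.sin(YAW)],[np.sin(YAW),np.cos(YAW)]])
print(r.current_tool_pos(),p,r.current_t())
```

```text
0.0 tang 1.9 [1.5 1.9 1.1]
0.15 tang 1.6 [1.1 1.9 0.6]
0.3 tang 2.0 [1.3 2.5 1.2]
0.45 tang 1.5 [0.9 2.2 0.5]
0.6 tang 1.2 [0.5 1.8 1.9]
0.75 tang 0.7 [0.7 1.6 0.2]
0.9 tang 1.7 [-0.1  2.7  0.7]
1.05 tang 1.0 [0.  2.2 1.6]
1.2 tang 1.0 [-0.3  1.9  1.2]
1.35 tang 1.9 [-1.5  2.2  0.8]
1.45 tang 2.8 [-2.7  1.1 -0.8]
1.5 tang 2.6 [-2.5  2.   1. ]
1.53 tang 1.5 [-1.5  2.2  0.4]
1.56 tang 3.0 [-3.   2.6  1.1]
1.59 tang 12.9 [-13.1   3.5   7.2]
1.62 tang 21.7 [-21.9   3.5  13.5]
[ 0.53319396 -0.0144035   0.16553495] [ 0.53652108 -0.01477618  0.166     ] 74.3
```

View pics/p4.png

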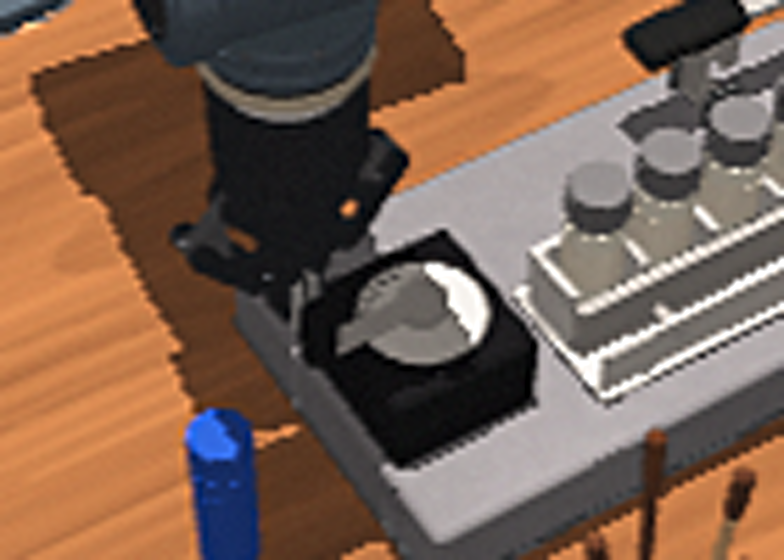

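The bar at (395,320) points along the shaker's -y, and the tangential force rose from 3 to 22 N, so the lever is at its stop. I'll release it and move clear.

Run:
```python
from h import *
p=np.array(r.current_tool_pos()); r.move_linear(p+[-.03,0,0],vel=.2); up(.30,.3)
r.move_linear([.30,-.25,.32],vel=.3); r.sleep(5)
s=optics.get_image("scene"); t=optics.get_image("top"); cv2.imwrite("pics/p5.png",cv2.resize(s["pixels"][100:260,150:400,::-1],(800,512),interpolation=2))
for i in(t,s):
    c=cloud(i).reshape(-1,3); L=(c[:,:2]-O)@np.array([[np.cos(YAW),-np.sin(YAW)],[np.sin(YAW),np.cos(YAW)]]); z=c[:,2]
    k=(z>.15)&(z<.175)&(L[:,1]>-.26)&(L[:,1]<-.1)&(abs(L[:,0])<.1); m=np.median(L[k],0); print("knob",m,"angle",np.arctan2(-(m[1]+.17),-(m[0]-.015)))
    k=(abs(L[:,0]+.075)<.014)&(abs(L[:,1]-.065)<.03)&(z>.12); print("grip z",np.median(z[k]))
    for b in bottles(i,zr=(.17,.19),yr=(.1,.45),xr=(.52,.62)): print(*b)
print(len(find()),r.current_contact_force(),r.current_t())
```

```text
knob [-0.04796483 -0.17062848] angle 0.009981085245511247
grip z 0.14564834344656707
0.5625 0.2892 0.1799 0.0175 83 7.0 171 212
0.5636 0.2406 0.1801 0.0186 85 8.0 185 211
0.5632 0.1936 0.1797 0.0168 82 8.0 200 211
0.5629 0.1487 0.1805 0.0171 83 8.0 213 211
0.5612 0.3813 0.1807 0.0176 88 7.0 143 212
0.5616 0.3351 0.1801 0.0176 86 8.0 157 212
knob [-0.04316812 -0.1723992 ] angle 0.041222645478169104
grip z 0.14518059638612857
0.5633 0.379 0.1788 0.018 92 6.0 347 134
0.5647 0.3322 0.1788 0.0183 93 6.0 336 140
0.5641 0.2859 0.1796 0.0188 95 7.0 323 145
0.5661 0.2384 0.1787 0.0194 101 6.0 311 151
0.5662 0.1932 0.1787 0.0182 101 6.0 299 157
0.5657 0.1477 0.179 0.0183 101 6.0 286 163
0 [-0.76967921 -0.40423872 -0.17509702] 81.6083
```

View pics/p5.png

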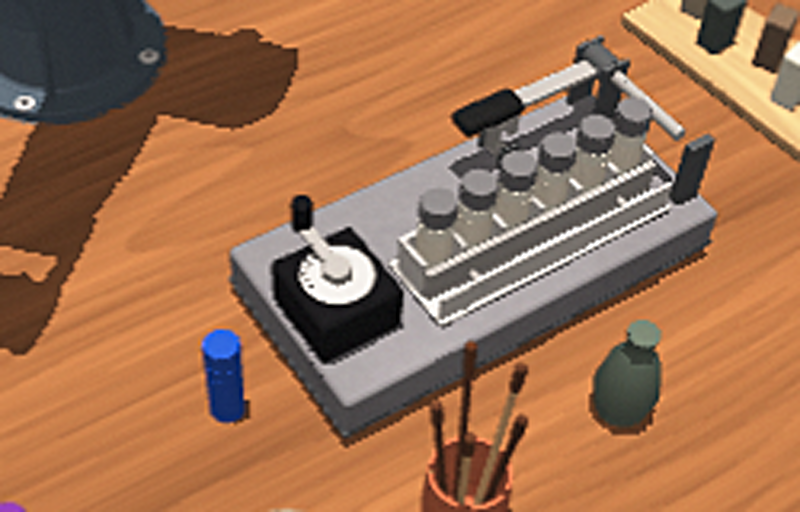

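The timer knob is back at rest (302,213), the clamp is latched and all six bottles are standing in the rack. The arm is clear, so I'm handing in.

```bash
python3 -c "
from cell import r
print(r.hand_in())"
```

```text
the job is handed in; nothing more can be done
None
```

The job is handed in (no verdict was returned): all six bottles stand on the floors of their wells, the clamp lever is held by its catch, the timer lever was swung to its stop and has run back to rest, and the bowl, pot, vase and look-alikes were not touched.

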